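# Flip the marker of the full tube rack

## Robot

A 6-joint arm with a two-finger parallel gripper is mounted at the origin on the work surface. World frame = base frame: x ahead of the robot, y to its left, z up, the work surface at z = 0. Lengths are in m, angles in degrees, forces in N, time in s.
With the tool pointing down it reaches from about 0.4 to 0.825 m from the base axis. Payload 7 kg.
Tool frame: the origin (TCP) lies midway between the tips of the shut fingers; the grasp point (between the pads) lies 19 mm behind it; z points along the fingers, x is the direction in which the jaws open and shut, and the axes are right-handed (so a half turn about z gives the same grasp; the last joint's range is limited). The gripper opens to 88 mm and grips with 3 to 60 N. Pads are 19 mm wide; open, the fingers measure 130 mm over their backs; the gripper's body (78 mm by 193 mm) begins 47 mm behind the grasp point.
Start: joints at [93.57, 20.546, 0.682, 0, -70.136, -16.507], TCP at [0.151, 0.658, 0.227] pointing down, gripper open.
Joint ranges: [-176.03, 176.03], [-82.01, 121.73], [-58.28, 71.71], [-173.87, 95.51], [-174.79, -0.11], [-173.66, 173.66]. Speed limits (degrees/s): [136.94, 136.94, 172.46, 180, 180, 180].

## Interface

Orientations are given as [roll, pitch, yaw] about the fixed x, y, z axes, in that order (R = Rz(yaw) Ry(pitch) Rx(roll)).
In Python, from plant import * gives the robot as it stands. The module is installed in compiled form; this text tells all that it offers.
- The arm moves only by the shell command python3 -m pendant 'ROWS' [OPENING]. ROWS is JSON, a list that holds one entry, the list of rows, each a list of 6 numbers: the shift along the world's x, y, z in mm, then the turn, a rotation vector about the world's x, y, z in degrees. A call has 1 to 10 rows; each row is the pose to reach, as a shift and turn from the pose commanded when the call began; what a row does not reach only later rows make up. A row lasts 1/8 s, in which the tool goes at most 62.5 mm and 10.7 degrees, less where a joint would pass 70% of its speed; a pose out of reach is approached as far as the arm can. A call with a gripper value outside its range is refused whole. OPENING is the closure, from -1 (fully open) to 1 (shut), set as the call begins (- or left out, the last holds). The fingers move at their own pace and stop on an object; the grip force is fixed at half the most. Time passes only in rows, so rows that repeat a pose let the fingers close. It gives the time, the measured TCP pose, the force and the opening at its end, in the units of the state.
- get_obs(): the state, without advancing time (a new reading comes with each control period).
- snapshot(name): name is "scene" or "top" or "wrist"; returns a dict with "pixels" (400x640x3 uint8, red, green, blue), "depth" (400x640 float32, m along the optical axis (not along the pixel's ray), 0 where there is no reading), "fx", "fy", "cx", "cy" (pixels), "dist" ([k1, k2, p1, p2, k3] as OpenCV has them; the pictures are not rectified), "pose" (4x4, takes a point from camera to world coordinates); the wrist camera has in their place "tool_from_camera" (4x4, takes a point from camera to tool coordinates, whose origin is the TCP and whose axes are the tool frame's). Camera axes: x right, y down, z forward; pixel columns grow to the right and rows downward; lengths in m; the calibration is good to about 2 mm. A picture is of the moment at which its call begins: read the wrist's pose just before it.
- close_job(): hands the job in, once; it reports no verdict.
The state is a dict: "clock": time; "joint_pos": joint angles; "qvel": joint speeds; "tau": joint torques, N m; "tool_pos": TCP position; "orientation": TCP orientation; "force": force on the tool from outside, world axes, zero at the start; "moment": the same for the moment, N m; "opening": finger opening in m.
Only numpy, scipy, OpenCV 4.12 (cv2) and the standard library are available. Lean on these libraries where they do the work, as an engineer would, in place of code of your own. Each camera call takes 0.05 s, during which the arm holds its last target. There are 200 camera calls.

## Task

Two tube racks stand on the lab bench, each with its own flip marker standing just in front of it (on the robot's side), and both markers show the face with the bar. Find the marker in front of the rack that is completely full of capped tubes and, with a fingertip, gently push its hinged flap up and all the way over its pivot until it lies flat on the other side, showing the disc. Do not pinch, fling or pick up anything, and leave the other marker, both racks and everything else on the bench where they are.

Things in the scene. Friction and masses are not known exactly. Their poses are not given: they have to be found in the camera images.
- marker_1: stand of the flip marker of the full rack (the one to flip): loose, about 0.95 kg, base plate 120 (x) x 100 (y) x 12 mm, two posts (16 x 7 mm, at y = +-44 mm) to 115 mm height with the hinge between them along y. Origin: centre of the underside. The flap starts on its -x side, which looks roughly to the robot's left; its rack stands on its +y side, beyond it from the robot. Both markers look alike
- pivot_1 (a point): centre of marker_1's hinge axis, 100 mm above the stand's underside; axes as the stand's
- flap_1 (a joint): angle (rad) of marker_1's flap: 0 = level on the stand's -x side, bar face up (starts at 0 to 0.3), 1.57 = upright, 3.14 = level on the +x side, disc face up; stop at 3.28. Friction hinge: about 0.035 N m turns it, plus up to 0.035 N m for the flap's weight; the flap stays where it is left
- edge_1 (a point): middle of the free edge of marker_1's flap, half-way through its thickness. The flap is a flat white plate 5 mm thick, 66 mm wide along the hinge, reaching from 8 to 95 mm from the hinge axis, centred on it; the air under it is free down to the stand's 12 mm base plate, but for a web between the posts (10 mm thick, to 42 mm height)
- full_rack: loose green tube rack 110 x 66 x 34 mm, all 15 places filled with white-capped tubes that stand up to 66 mm above the bench; origin: centre of the underside. It stands on marker_1's +y side, centres 135 to 155 mm apart
- marker_2: stand of the flip marker of the nearly empty rack (leave it alone): loose, about 0.95 kg, base plate 120 (x) x 100 (y) x 12 mm, two posts (16 x 7 mm, at y = +-44 mm) to 115 mm height with the hinge between them along y. Origin: centre of the underside. The flap starts on its -x side, which looks roughly to the robot's left; its rack stands on its +y side, beyond it from the robot. Both markers look alike
- pivot_2 (a point): the same point on marker_2
- flap_2 (a joint): the same angle for marker_2's flap, which must stay as it is
- edge_2 (a point): the same point on marker_2's flap
- part_rack: loose green tube rack of the same size with only 2 of its 15 places filled, on marker_2's +y side; origin: centre of the underside
- pipette: white hand pipette lying flat, 235 mm long, 26 mm thick, at the left of the bench; origin under its middle
- tip_box: blue tip box 85 x 120 x 72 mm; origin: centre of the underside
- reagent_bottle: bottle with blue cap, 70 mm across, 150 mm tall; origin: centre of the underside
- beaker: open glass beaker, 80 mm across, 95 mm tall; origin: centre of the underside
- conical_tube: small clear screw-cap tube with a green cap standing in front of the markers, 30 mm across, 60 mm tall; origin: centre of the underside
- timer: flat white bench timer 60 x 75 x 20 mm; origin: centre of the underside
- buffer_jar: white jar, 60 mm across, 85 mm tall; origin: centre of the underside

How it is judged:
By the outcome, as a careful person would: the job done as asked, in the order asked, and still so for the second after the job is handed in, with the robot touching nothing.
It also fails if it takes over 45 s, if anything falls off the work surface, if the arm or the gripper's body presses on something with over 40 N, if the wrist force passes 120 N, or if a joint passes its speed limit or range.

## Working session

There is one attempt and no reset: what is moved stays moved. The work goes in short steps, Python scripts to look and compute and a shell command to move; the robot and the scene stay as the last step left them, time stands still between calls to the robot, and variables do not carry over. Pictures are saved under pics/ and viewed, about 8 in all and at most 12, crops included, and the job is handed in when it is done.

```bash
mkdir -p pics; cat > h.py <<'E'
from plant import *
import numpy as np, cv2, pickle
def snap(n,f):
    o=get_obs(); s=snapshot(n); cv2.imwrite(f'pics/{f}.png',s['pixels'][:,:,::-1]); pickle.dump((o,s),open(f'pics/{f}.pkl','wb')); return o,s
def cloud(s,o=None):
    v,u=np.mgrid[0:400,0:640].astype(float)
    K=np.array([[s['fx'],0,s['cx']],[0,s['fy'],s['cy']],[0,0,1]])
    n=cv2.undistortPoints(np.stack([u.ravel(),v.ravel()],1)[:,None],K,np.array(s['dist'],float)).reshape(400,640,2)
    d=s['depth'][...,None]; P=np.concatenate([n*d,d],2); T=s['pose']
    W=P@T[:3,:3].T+T[:3,3]; W[s['depth']==0]=np.nan; return W
E
python3 - <<'E'
from h import *
print(get_obs())
a,s=snap('top','top0'); a,t=snap('scene','scene0')
cv2.imwrite('pics/both.png',cv2.resize(np.vstack([s['pixels'],t['pixels']]),(480,600),interpolation=cv2.INTER_AREA)[:,:,::-1])
W=cloud(s)
print(s['pose'].round(3),W[::40,::64].round(2).tolist())
E
```

```text
{'clock': 0.0, 'joint_pos': array([ 9.35689545e+01,  2.05914475e+01,  6.34130560e-01, -2.22899013e-02,
       -7.01375666e+01, -1.65075762e+01]), 'qvel': array([-0.00110322,  0.17011826,  0.02383109,  0.03297947,  0.06589931,
        0.0462645 ]), 'tau': array([ 4.82715659e-04, -5.82709765e+01,  2.93049985e+01,  6.99693114e+00,
        6.85519277e-03, -1.65815354e-04]), 'tool_pos': array([0.15103356, 0.65736856, 0.22561846]), 'orientation': array([-1.79993127e+02, -9.69271223e-02, -1.02946218e+02]), 'force': array([-0.69440338,  0.50559714,  0.43044551]), 'moment': array([-0.04305611,  0.00864422, -0.0153606 ]), 'opening': 0.08728207948223318}
[[-0.011 -0.997  0.07   0.478]
 [-1.     0.01  -0.013  0.014]
 [ 0.012 -0.07  -0.997  1.48 ]
 [ 0.     0.     0.     1.   ]] [[[1.68, 1.54, -0.75], [1.68, 1.23, -0.75], [1.68, 0.9, -0.75], [1.69, 0.58, -0.75], [1.68, 0.25, -0.74], [1.69, -0.09, -0.75], [1.68, -0.42, -0.75], [1.68, -0.75, -0.75], [1.67, -1.08, -0.75], [1.66, -1.41, -0.74]], [[1.47, 1.54, -0.75], [1.47, 1.22, -0.74], [1.48, 0.91, -0.76], [1.47, 0.58, -0.74], [1.48, 0.25, -0.76], 
[... 1059 characters left out ...]
0.45, -0.26, 0.0], [0.45, -0.47, -0.0], [0.44, -0.68, 0.0], [0.43, -1.36, -0.76]], [[0.31, 1.15, -0.23], [0.33, 0.79, 0.01], [0.33, 0.59, 0.0], [0.33, 0.38, 0.01], [0.32, 0.17, 0.0], [0.32, -0.04, -0.0], [0.32, -0.25, 0.0], [0.31, -0.47, 0.0], [0.31, -0.67, 0.01], [0.23, -1.35, -0.75]], [[0.16, 1.15, -0.24], [0.2, 0.8, -0.01], [0.2, 0.59, 0.0], [0.19, 0.38, -0.0], [0.19, 0.17, 0.0], [0.19, -0.04, -0.0], [0.19, -0.25, 0.0], [0.18, -0.46, -0.0], [0.18, -0.67, -0.0], [0.09, -1.16, -0.47]], [[0.02, 1.15, -0.24], [0.17, 0.61, 0.34], [0.07, 0.58, 0.01], [0.07, 0.38, -0.0], [0.06, 0.17, 0.0], [0.07, -0.04, 0.03], [0.06, -0.25, -0.0], [0.06, -0.46, -0.0], [0.06, -0.66, 0.01], [-0.08, -1.16, -0.48]]]
```

View pics/top0.png

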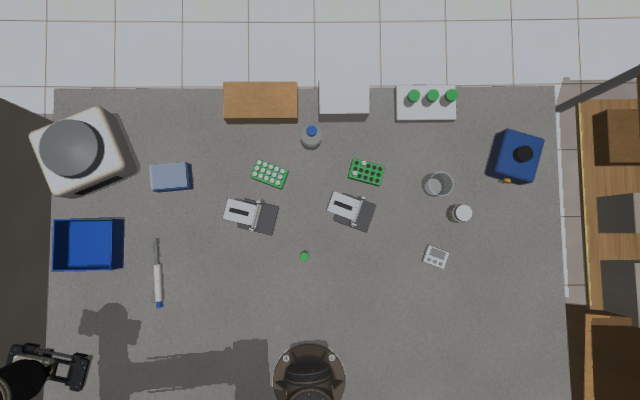

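View pics/scene0.png

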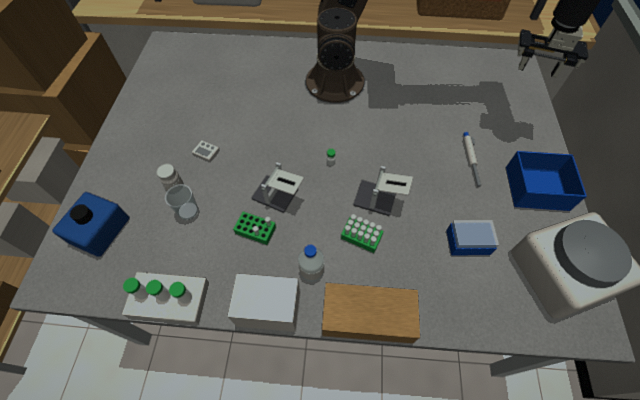

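The left rack (top image ~(269,173)) is full of white caps and the right one (~(366,171)) is almost empty. The target is therefore the left marker (~(251,215)), with its flap on the image left (world +y). Next I'll measure it.

```bash
python3 - <<'E'
from h import *
o,s=pickle.load(open('pics/top0.pkl','rb'))
c=s['pixels'][145:265,195:385]
cv2.imwrite('pics/crop.png',cv2.resize(c,None,fx=4.2,fy=4.2,interpolation=cv2.INTER_CUBIC)[:,:,::-1])
W=cloud(s)
u0,v0,u1,v1=215,190,285,242
R=W[v0:v1,u0:u1].reshape(-1,3); px=s['pixels'][v0:v1,u0:u1].reshape(-1,3).astype(int)
def rect(m,l):
    p=R[m]; r=cv2.minAreaRect((p[:,:2]*1000).astype(np.float32)); print(l,m.sum(),p[:,2].min().round(3),p[:,2].mean().round(3),p[:,2].max().round(3),r, cv2.boxPoints(r).round().tolist())
rect(R[:,2]>0.08,'flap+posts')
rect((R[:,2]>0.006)&(R[:,2]<0.03)&(px.sum(1)<210),'base')
for v in range(v0,v1,4): print(v,(W[v,u0:u1:4,2]*1000).round().astype(int))
p=R[(R[:,2]>0.075)&(px.sum(1)>450)]; A=np.c_[p[:,:2],np.ones(len(p))]; print(np.linalg.lstsq(A,p[:,2],rcond=None)[0])
for n,(a,b,cc,d) in dict(full=(248,155,292,192),part=(345,155,390,190)).items():
    q=W[b:d,a:cc].reshape(-1,3); q=q[q[:,2]>0.025]; print(n,cv2.minAreaRect((q[:,:2]*1000).astype(np.float32)),q[:,2].max())
q=W[250:263,298:312].reshape(-1,3);q=q[q[:,2]>.03];print('conical',q.mean(0))
E
```

```text
flap+posts 732 0.081 0.112 0.129 ((542.3145141601562, 206.97024536132812), (100.2228775024414, 101.8376693725586), 75.62089538574219) [[481.0, 171.0], [579.0, 146.0], [604.0, 243.0], [505.0, 268.0]]
base 14 0.006 0.012 0.021 ((552.6023559570312, 180.7695770263672), (75.18833923339844, 86.189697265625), 62.20307922363281) [[497.0, 168.0], [573.0, 127.0], [608.0, 194.0], [532.0, 234.0]]
190 [                   0                    3                    2
 -9223372036854775808                   -2                   -1
                    8                    1                   -4
                   -2                   -5                   -7
                    1                    4                    0
                    9                    1                    2]
194 [-9223372036854775808                   -6                    3
                   -3                    3                    3
                    1                    0                    0
                   -1                    0                    4
                    2                   -1                    2
[... 872 characters left out ...]
 11                   14                   13
                   -2                    1                   -3]
230 [  5  -1  -4   4   2   6   1   2   4 115  56  14  11  14  19   0  -3   2]
234 [-1 -1 -1  0 -1  2  1 -3  0  3 -2 -1 -2 13  9  0  4 -3]
238 [ 3  2  5  0 -5  1 11  1  0  4 -2  1 -2 -1  1  5 -1 -2]
[0.04503104 0.19031995 0.04870807]
full ((672.9472045898438, 126.25772857666016), (110.10697174072266, 66.2282943725586), 68.54898071289062) 0.0743439716821861
part ((676.9515991210938, -196.40428161621094), (109.80744934082031, 67.35527038574219), 74.37318420410156) 0.07472259334744269
conical [0.40134663 0.0147523  0.05911324]<stdin>:12: RuntimeWarning: invalid value encountered in cast
```

View pics/crop.png

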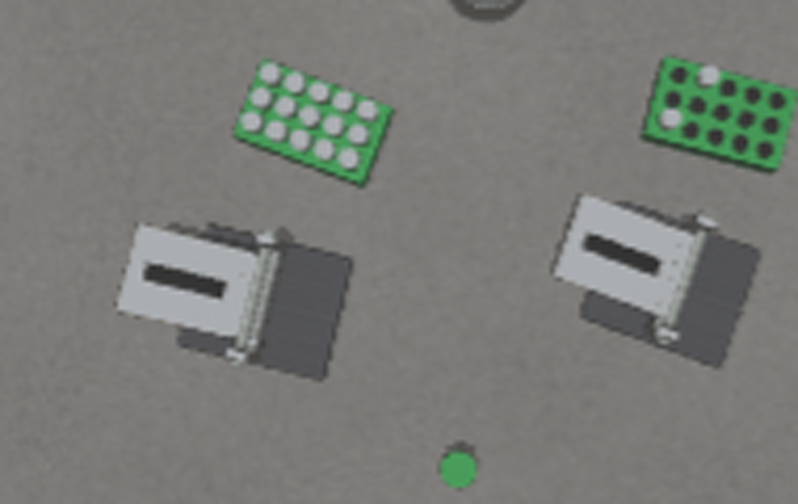

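Crop: the full rack's marker has its flap from the hinge (~(250,297)) to the free edge (~(130,268)), with posts at (265,238) and (237,354). The depth data put the pivot at about (0.532, 0.166, 0.100), stand +x along (-0.24, -0.97), and the flap at about 0.19 rad. The 101 mm extents match the sizes given.

My plan is to shut the jaws and tilt the tool 50° so it points away from the robot. The fingers then go under the flap from the front side and carry it round the arc.

```bash
python3 -m pendant '[[[40,-50,0,-2,-8,0],[80,-100,0,-4,-16,0],[120,-150,0,-6,-24,0],[150,-195,0,-8,-32,0],[185,-240,0,-10,-40,0],[220,-285,-10,-12,-48.5,0],[255,-330,-20,-12,-48.5,0],[295,-382,-27,-12,-48.5,0],[295,-382,-27,-12,-48.5,0],[295,-382,-27,-12,-48.5,0]]]' 1
python3 - <<'E'
from h import *
o=get_obs();print(o['tool_pos'],o['orientation'],o['joint_pos'].round(1),o['opening'])
snap('wrist','w1')
o,s=snap('scene','s1'); cv2.imwrite('pics/s1c.png',cv2.resize(s['pixels'][100:260,200:460],None,fx=3,fy=3,interpolation=cv2.INTER_CUBIC)[:,:,::-1])
E
```

```text
clock: 1.35
tool_pos: [0.4533, 0.3002, 0.2205]
orientation: [-131.3, -1.9, -104.8]
force: [-0.4, 0.3, -0.5]
opening: 0.0006
[0.45327592 0.30020144 0.2204977 ] [-131.26828547   -1.93074221 -104.78772806] [ 74.9   4.2 -58.2  66.8 -54.9 -52.9] 0.0006385500964174538
```

View pics/w1.png

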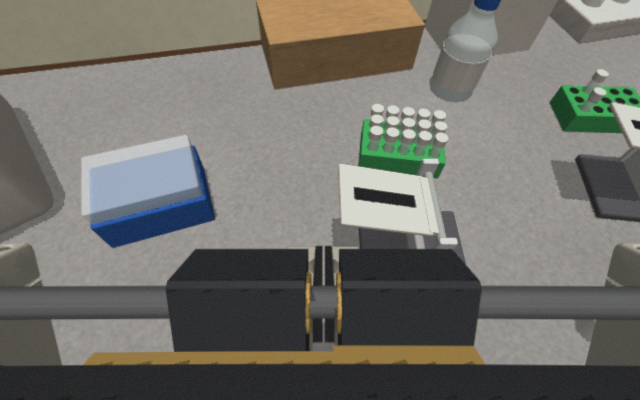

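View pics/s1c.png

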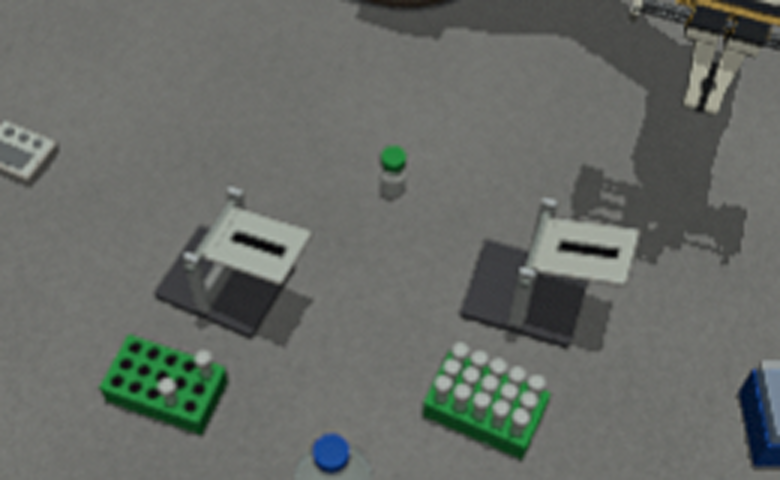

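The wrist and scene views confirm the target marker, the one by the 15 capped tubes. The scene crop shows the shut fingers at ~(710,90), with the flap about (585,250). The arm saturated on joint 3 because it is too tilted this close in. I'll reduce the tilt and come in under the flap from its free edge, further out.

```bash
python3 -m pendant '[[[50,7,0,1,4,0],[103,14,0,2,8.5,0],[103,14,0,2,8.5,0],[103,14,0,2,8.5,0],[103,14,0,2,8.5,0]]]'
python3 - <<'E'
from h import *
o=get_obs();print(o['joint_pos'].round(1))
o,s=snap('top','t2'); 
# refine marker from fresh, plus wrist cloud of flap from w1
o1,w=pickle.load(open('pics/w1.pkl','rb'))
from scipy.spatial.transform import Rotation as Ro
T=np.eye(4);T[:3,:3]=Ro.from_euler('xyz',o1['orientation'],degrees=True).as_matrix();T[:3,3]=o1['tool_pos'];w['pose']=T@w['tool_from_camera']
W=cloud(w)
for u,v in [(345,168),(342,222),(431,231),(432,181),(428,163),(447,241),(375,180),(600,250)]:
    print(u,v,(np.nanmedian(W[v-1:v+2,u-1:u+2].reshape(-1,3),0)*1000).round())
E
```

```text
clock: 2.08
tool_pos: [0.5547, 0.3154, 0.2199]
orientation: [-140.0, -2.2, -104.3]
force: [0.2, 0.2, -0.2]
opening: 0.0002
[ 60.1   8.7 -46.7  63.3 -44.6 -34.5]
345 168 [582. 242. 122.]
342 222 [526. 262. 123.]
431 231 [507. 182. 105.]
432 181 [559. 158. 105.]
428 163 [575. 158. 114.]
447 241 [491. 178. 115.]
375 180 [566. 217. 116.]
600 250 [480. -60.   0.]
```

```bash
python3 -m pendant '[[[1,-1,-50,0,0,0],[1,-1,-100,0,0,0],[1,-1,-162,0,0,0],[1,-1,-162,0,0,0],[1,-1,-162,0,0,0]]]'
python3 - <<'E'
from h import *
o=get_obs();print(o['joint_pos'].round(1))
o,s=snap('scene','s2'); cv2.imwrite('pics/s2c.png',cv2.resize(s['pixels'][110:250,330:490],None,fx=4,fy=4,interpolation=cv2.INTER_CUBIC)[:,:,::-1])
E
```

```text
clock: 2.75
tool_pos: [0.5548, 0.3209, 0.0675]
orientation: [-140.4, -2.8, -104.7]
force: [-0.2, 0.9, -0.3]
opening: 0.0004
[ 48.6  20.8 -55.   95.5 -36.1 -63.2]
```

View pics/s2c.png

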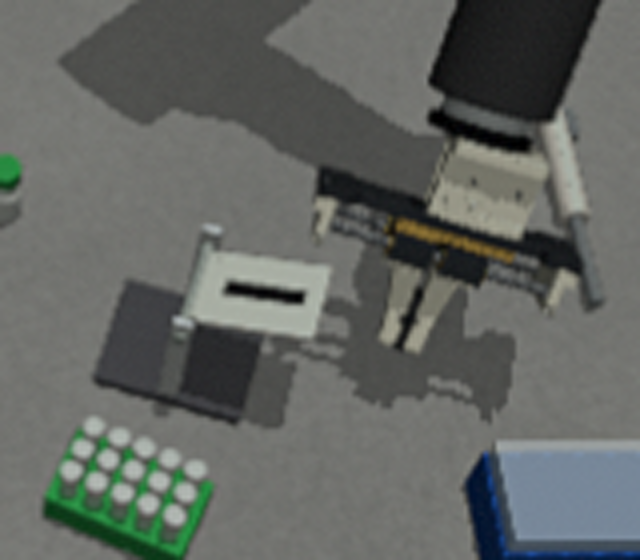

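The view shows the fingertips at ~(405,345), to the right of the flap's free edge (~(325,295)) and clear of everything. Joint 4 reached its limit, so I'll ease the tilt to 34°.

```bash
python3 -m pendant '[[[0,0,0,1.4,5.8,0],[0,0,-7,1.4,5.8,0],[0,0,-7,1.4,5.8,0]]]'
python3 - <<'E'
from h import *
o=get_obs();print(o['joint_pos'].round(1))
E
```

```text
clock: 3.18
tool_pos: [0.555, 0.3212, 0.0617]
orientation: [-146.3, -2.8, -104.5]
force: [0.3, 0.2, 0.1]
opening: 0.0006
[ 49.3  20.2 -52.7  85.2 -31.2 -53.3]
```

```bash
python3 -m pendant '[[[-4,-16,0,0,0,0],[-8,-32,0,0,0,0],[-12,-48,0,0,0,0],[-16,-65,0,0,0,0],[-16,-65,0,0,0,0],[-16,-65,0,0,0,0]]]'
python3 - <<'E'
from h import *
o=get_obs();print(o['joint_pos'].round(1))
o,s=snap('scene','s3'); cv2.imwrite('pics/s3c.png',cv2.resize(s['pixels'][110:250,330:490],None,fx=4,fy=4,interpolation=cv2.INTER_CUBIC)[:,:,::-1])
E
```

```text
clock: 3.92
tool_pos: [0.5451, 0.2594, 0.0611]
orientation: [-146.6, -3.1, -104.7]
force: [-0.1, -0.2, -0.3]
opening: 0.0001
[ 41.2  16.8 -58.2  95.4 -29.  -56.6]
```

View pics/s3c.png

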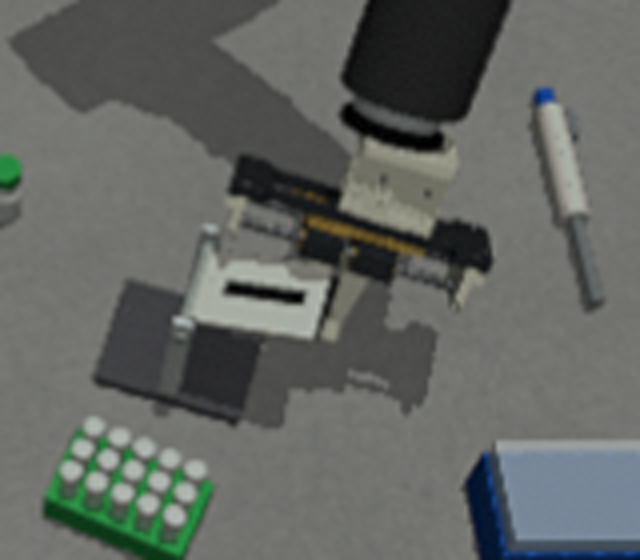

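The inner finger (~(330,325)) is now under the outer part of the flap, clear of the post. I'll start lifting along the arc slowly.

```bash
python3 -m pendant '[[[-4,1,6,0,0,0],[-4,1,11,0,0,0],[-5,-1,16,0,0,0],[-5,-3,22,0,0,0],[-6,-5,28,0,0,0],[-6,-8,34,0,0,0],[-7,-11,40,0,0,0],[-8,-14,45,0,0,0],[-8,-14,45,0,0,0]]]'
python3 - <<'E'
from h import *
o=get_obs();print(o['joint_pos'].round(1),o['force'],o['moment'])
o,s=snap('scene','s4'); cv2.imwrite('pics/s4c.png',cv2.resize(s['pixels'][110:250,330:490],None,fx=4,fy=4,interpolation=cv2.INTER_CUBIC)[:,:,::-1])
E
```

```text
clock: 5.1
tool_pos: [0.5367, 0.2447, 0.1062]
orientation: [-146.6, -3.1, -104.8]
force: [-1.1, 0.2, -0.0]
opening: 0.0004
[ 46.8  11.6 -57.7  80.2 -30.9 -45.3] [-1.10186065  0.18250992 -0.01644666] [0.68234319 1.77474341 0.0272401 ]
```

View pics/s4c.png

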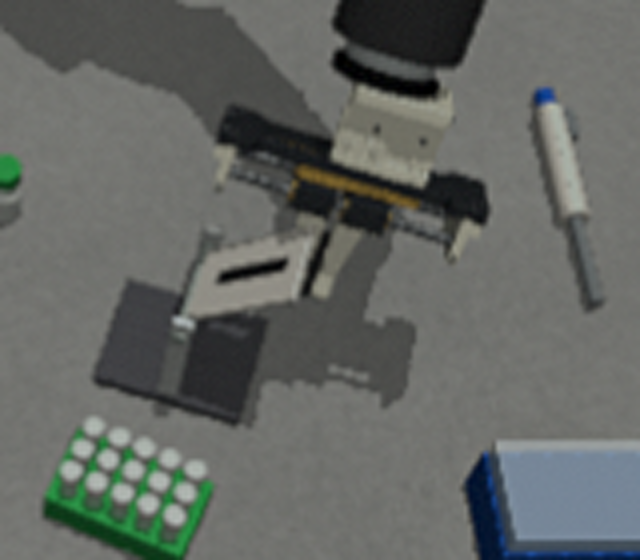

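The flap is up at roughly 40–45°, resting against the finger (~(320,265)), and the stand hasn't moved. Next I'll go up and over, easing the tilt.

```bash
python3 -m pendant '[[[-1,-3,6,0,0,0],[-1,-5,12,0,0,0],[-2,-9,20,0,0,0],[-3,-14,28,0.5,2,0],[-5,-19,36,1,4,0],[-6,-26,43,1.5,6,0],[-8,-33,48,2,8,0],[-10,-40,52,2.5,10,0],[-12,-47,54,3,12,0],[-12,-47,54,3,12,0]]]'
python3 - <<'E'
from h import *
o=get_obs();print(o['joint_pos'].round(1),o['force'],o['moment'])
o,s=snap('scene','s5'); cv2.imwrite('pics/s5c.png',cv2.resize(s['pixels'][110:250,330:490],None,fx=4,fy=4,interpolation=cv2.INTER_CUBIC)[:,:,::-1])
E
```

```text
clock: 6.4
tool_pos: [0.525, 0.1983, 0.1604]
orientation: [-159.0, -3.1, -104.1]
force: [0.7, 1.2, 0.1]
opening: 0.0003
[ 52.1   5.8 -43.7  33.4 -39.4  -1.5] [0.70167689 1.17912258 0.07144849] [ 0.52325277  1.14218053 -0.0251628 ]
```

View pics/s5c.png

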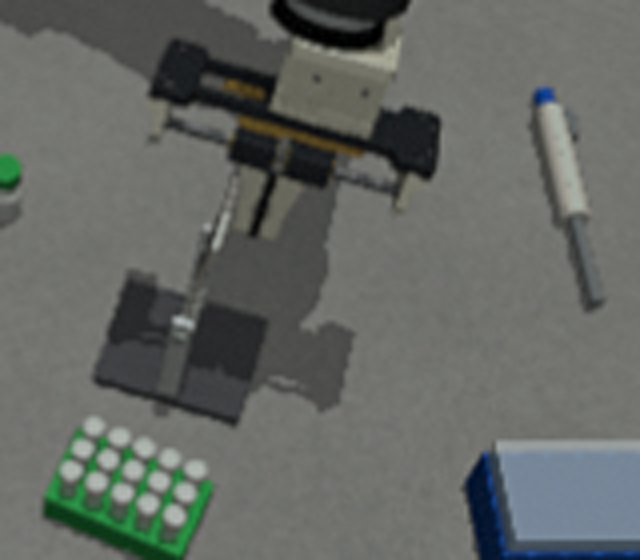

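The flap is close to upright (seen edge-on at ~(220,220)) with the fingers on its starting side. Next I'll push it over and down.

```bash
python3 -m pendant '[[[-2,-8,1,0,0,0],[-4,-15,2,0,0,0],[-5,-22,4,0,0,0],[-7,-29,5,0,0,0],[-9,-37,3,0,0,0],[-11,-44,0,0,0,0],[-12,-49,-4,0,0,0],[-14,-55,-9,0,0,0],[-15,-61,-15,0,0,0],[-16,-66,-21,0,0,0]]]'
python3 - <<'E'
from h import *
o=get_obs();print(o['tool_pos'],o['joint_pos'].round(1),o['force'])
o,s=snap('scene','s6'); cv2.imwrite('pics/s6c.png',cv2.resize(s['pixels'][110:250,310:470],None,fx=4,fy=4,interpolation=cv2.INTER_CUBIC)[:,:,::-1])
E
```

```text
clock: 7.7
tool_pos: [0.5085, 0.1314, 0.138]
orientation: [-159.0, -3.3, -104.1]
force: [-0.6, 0.6, 0.2]
opening: 0.0006
[0.50847536 0.13139774 0.13803875] [ 46.6   3.  -51.5  37.8 -33.5  -1.6] [-0.60207003  0.64185961  0.18585282]
```

View pics/s6c.png

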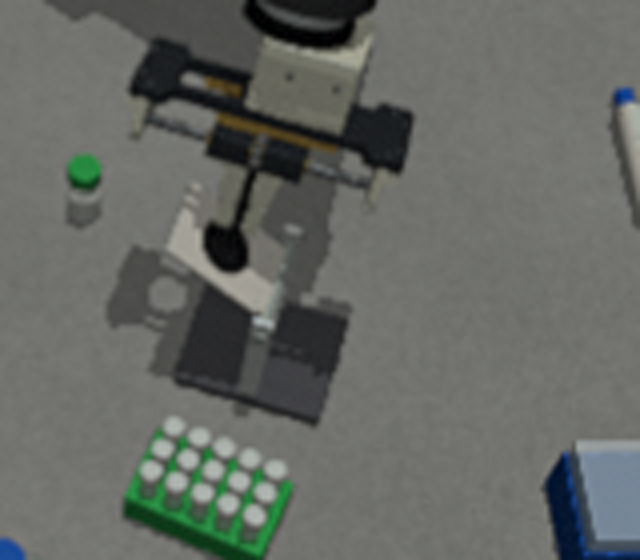

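The disc face now shows at ~(225,247), with the flap at about 150° and the fingers on it. Next comes the slow final press down.

```bash
python3 -m pendant '[[[-1,-3,-6,0,0,0],[-1,-5,-12,0,0,0],[-2,-7,-18,0,0,0],[-2,-8,-23,0,0,0],[-2,-8,-28,0,0,0],[-2,-8,-28,0,0,0]]]'; python3 -m pendant '[[[0,0,-2,0,0,0],[0,0,-4,0,0,0],[0,0,-4,0,0,0]]]'
python3 - <<'E'
from h import *
o=get_obs();print(o['joint_pos'].round(1))
o,s=snap('scene','s7'); W=cloud(s)
p=W[160:200,340:400].reshape(-1,3); r=p-np.array([.532,.167,.1]); X=-.24*r[:,0]-.97*r[:,1]; Y=.97*r[:,0]-.24*r[:,1]
m=(X>.02)&(X<.1)&(Y>.0)&(Y<.033)&(r[:,2]>-.04)&(r[:,2]<.05)
c=np.polyfit(X[m],r[m,2],1); print(m.sum(),c,'theta',np.pi-np.arctan(c[0]))
E
```

```text
clock: 8.5
tool_pos: [0.5065, 0.1236, 0.1101]
orientation: [-159.0, -3.3, -104.1]
force: [-0.7, 0.7, 0.8]
opening: 0.0004
clock: 8.88
tool_pos: [0.5066, 0.1238, 0.1065]
orientation: [-159.0, -3.2, -104.1]
force: [-0.2, -0.1, -0.7]
opening: 0.0001
[ 43.5   5.  -56.1  45.8 -27.5  -7.8]
246 [-0.00231507  0.00340491] theta 3.1439077226429872
```

θ ≈ 3.14. I'll press 3 mm more for margin, checking force, then retreat up and back.

```bash
python3 -m pendant '[[[0,0,-1.5,0,0,0],[0,0,-3,0,0,0],[0,0,-3,0,0,0]]]'; python3 -m pendant '[[[0,0,5,0,0,0],[0,0,20,0,0,0],[-5,0,50,0,0,0],[-10,10,90,0,0,0],[-20,40,130,0,0,0],[-20,80,150,0,0,0],[-20,130,150,0,0,0],[-20,190,150,0,0,0],[-20,240,150,0,0,0],[-20,240,150,0,0,0]]]'
python3 - <<'E'
from h import *
o,s=snap('scene','s8'); W=cloud(s)
cv2.imwrite('pics/s8c.png',cv2.resize(s['pixels'][100:280,220:460],None,fx=3.2,fy=3.2,interpolation=cv2.INTER_CUBIC)[:,:,::-1])
p=W[160:200,340:410].reshape(-1,3); r=p-np.array([.532,.167,.1]); X=-.24*r[:,0]-.97*r[:,1]; Y=.97*r[:,0]-.24*r[:,1]
m=(X>.02)&(X<.1)&(Y>-.033)&(Y<.033)&(r[:,2]>-.04)&(r[:,2]<.05)
c=np.polyfit(X[m],r[m,2],1); print(m.sum(),c,'theta',np.pi-np.arctan(c[0]))
o,t=snap('top','t8'); t0=pickle.load(open('pics/top0.pkl','rb'))[1]; A,B=cloud(t0),cloud(t)
for n,(a,b,cc,d) in dict(full=(248,155,292,192),part=(345,155,390,190)).items():
  for Q in(A,B):
    q=Q[b:d,a:cc].reshape(-1,3); q=q[q[:,2]>0.025]; print(n,cv2.minAreaRect((q[:,:2]*1000).astype(np.float32)))
D=(np.abs(t['pixels'].astype(int)-t0['pixels']).sum(2)>60)
print('changed px at marker2/timer etc',D[140:265,318:480].sum(),'rack1',D[155:192,245:292].sum(),'tube',D[248:265,296:314].sum(),'pip',D[235:310,150:168].sum(),'tipbox',D[158:195,145:195].sum())
E
```

```text
clock: 9.3
tool_pos: [0.5066, 0.1238, 0.1035]
orientation: [-159.0, -3.3, -104.1]
force: [-0.4, -0.3, 0.9]
opening: 0.0004
clock: 10.55
tool_pos: [0.4862, 0.3673, 0.2529]
orientation: [-159.0, -3.3, -103.9]
force: [-0.3, -1.1, -1.1]
opening: 0.0005
449 [-0.0678647   0.00312114] theta 3.2093534551036766
full ((672.9472045898438, 126.25772857666016), (110.10697174072266, 66.2282943725586), 68.54898071289062)
full ((672.8782958984375, 126.02708435058594), (110.14539337158203, 66.12969970703125), 68.35021209716797)
part ((676.9515991210938, -196.40428161621094), (109.80744934082031, 67.35527038574219), 74.37318420410156)
part ((676.4619140625, -196.4552001953125), (110.25587463378906, 67.18014526367188), 74.66857147216797)
changed px at marker2/timer etc 0 rack1 0 tube 0 pip 603 tipbox 0
```

View pics/s8c.png

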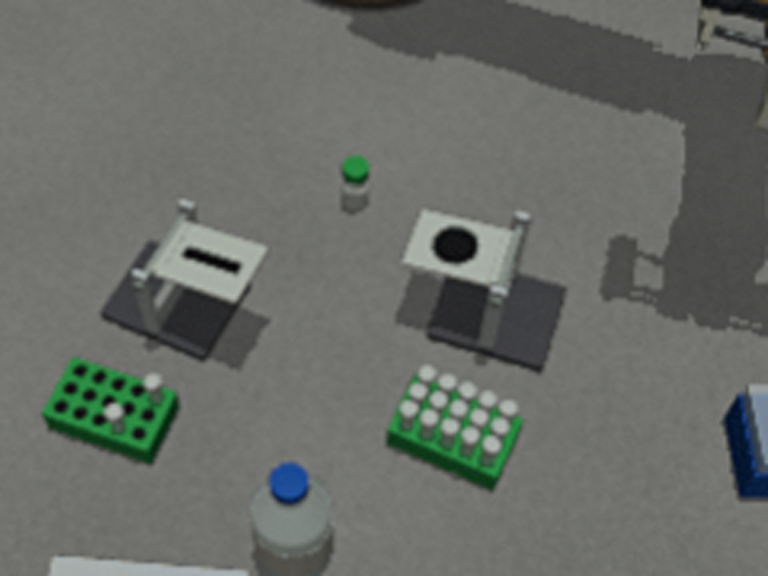

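Marker_1's flap lies flat on the other side and shows the disc at (455,245). Marker_2 still shows its bar at (212,258), and both racks are where they were. The changed pixels near the pipette come from the arm and its shadow overhead; the tool was at z 0.25 there.

```bash
python3 -c "
from plant import *
print(close_job())"
```

```text
the job is handed in; nothing more can be done
None
```

The flap of the marker in front of the full rack now lies flat on its other side and shows the disc. I lifted it from below with the shut fingertips, carried it over its pivot, pressed it gently down, then withdrew. The job was handed in at about 10.7 s of the 45 s allowed.

**Flap:** after I withdrew, the depth images put its angle at about 3.21 rad (3.14 is level, the stop is 3.28). The force readings I took between moves were about 1 N.

**Everything else:**
- **Marker_2 and small items:** the top image shows no change at marker_2, the conical tube or the tip box.
- **Racks:** both measure within 0.5 mm of where they started.
- **Marker_1's stand:** I judged only by eye that it had not shifted; I did not measure it.
- **Pipette:** the before/after comparison did flag changed pixels there. I put that down to the arm and its shadow passing overhead, because the pipette looked undisturbed in the images taken during the lift, but I took no separate final look at it.

**Problem on the way:** the arm reached its joint 3 and joint 4 limits in the first tilted poses, so I used less tilt and came in from the flap's free edge. No contact resulted.

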